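# Reload the angled spring-loaded cup dispenser

## Task

The two washed white cups have dried upside down on the tray; put them away in the spring-loaded cup dispenser, which leans towards you. Load them one at a time and still upside down, in line with its slanting tube: press each cup down against the spring until its rim has gone under the catches and it stays down when you let go, the second one nested over the first. Press firmly but do not ram the cups when they come up against the stop, and leave the mug, the kitchen timer and the jam jar where they stand.

Things in the scene. Friction and masses are not known exactly. Their poses are not given: they have to be found in the camera images.
- dispenser: Cup dispenser fixed to the worktop: a steel tube with a black collar, held at a slant between two steel side plates (85 mm apart over their outsides, up to 123 mm high) on a base plate 165 x 104 mm. Origin: on the worktop under the middle of the base. The tube leans 30 degrees from vertical towards this body's -x. Its place and turn vary.
- magazine: The slanting tube, part of the dispenser. Origin: centre of its mouth, level with the collar's outer face (118 mm above the worktop). z: the tube's axis, out of the mouth, 30 degrees from vertical. The collar is 92 mm across outside, 10.5 mm deep, and flares inwards from 80 mm at its face to a 71 mm bore 6 mm down. The tube goes 100 mm down from the mouth.
- catches (a point): Point on the tube's axis 20 mm below the mouth. Three white sprung wedges round the bore (sloped on top, flat beneath) catch a cup's rim bead; pushing a rim past them adds 4 to 7 N. They sit on an adjustable sleeve of unknown setting: their flat undersides lie 8 mm above to 8 mm below this point, so a held cup's open end is 17 to 33 mm below the mouth.
- follower_top (a point): Centre of the top of the round grey platform (59 mm across) in the tube. Empty, it is level with the mouth. It slides down the axis against a spring: 2 N to start it, 0.07 N more per mm (4 N with one cup held, 7 N with two). A ledge on the sleeve stops the lower cup hard 3 mm past where the second is caught; that depth varies with the sleeve and must be felt.
- cup_1: White stoneware cup without handle, 70 mm high, 0.1 to 0.2 kg, standing upside down. Origin: centre of the rim's open end (underneath as it stands); z: from there to the closed foot. From the open end: rim bead 68 mm across, 5 mm high; body 60 mm across up to a flat shoulder at 37 mm; straight round foot 48 mm across from 37 to 70 mm (grip here), its end flat.
- cup_2: Cup of the same shape and size as cup_1, with the same origin and axes; either may be loaded first. Hollow, 55 mm across inside up to the shoulder: it goes over another cup's foot until its rim rests on that cup's shoulder, so nested cups are 37 mm apart.
- tray: Shallow green tray 141 (x) x 201 (y) x 22 mm, fixed on the worktop, inner floor 4 mm high. Origin: centre of its underside. The cups stand on it side by side along its y, about 86 mm apart.
- mug: Spotted white mug 82 x 114 x 91 mm, loose bystander. Origin: under its middle.
- egg_timer: Round red and white kitchen timer, 64 mm across, 55 mm high, loose bystander. Origin: centre of its underside.
- jam_jar: Jam jar with a lid, 66 mm across, 99 mm high, loose bystander. Origin: centre of its underside.
There are look-alikes about, which are no part of the job. What is shaped like the cup_2 but blue is not meant.

How it is judged:
By the outcome, as a careful person would: the job done as asked, in the order asked, and still so for the second after the job is handed in, with the robot touching nothing.
It also fails if it takes over 58 s, if anything falls off the work surface, if the arm or the gripper's body presses on something with over 40 N, if the wrist force passes 120 N, or if a joint passes its speed limit or range.

## Robot

A 6-joint arm with a two-finger parallel gripper is mounted at the origin on a cart in front of the work surface, level with it; the furniture and walls round the work are solid. World frame = base frame: x ahead of the robot, y to its left, z up, the work surface at z = 0. Lengths are in m, angles in degrees, forces in N, time in s.
With the tool pointing down it reaches from about 0.325 to 0.85 m from the base axis. Payload 15.5 kg.
Tool frame: the origin (TCP) lies midway between the tips of the shut fingers; the grasp point (between the pads) lies 19 mm behind it (env.grasp_offset is the z of the grasp point in the tool frame, in m); z points along the fingers, y is the direction in which the jaws open and shut (so a half turn about z gives the same grasp; the last joint's range is limited). The gripper opens to 91 mm and grips with 3 to 60 N. Pads are 32 mm wide; open, the fingers measure 118 mm over their backs; the gripper's body (76 mm by 178 mm) begins 60 mm behind the grasp point.
Start: joints at [-70.732, 28.281, 77.091, -0, 74.628, -5.472], TCP at [0.262, -0.568, 0.214] pointing down, gripper open.
Joint ranges: [-166.48, 166.48], [-47.26, 123.95], [12.59, 153.08], [-70.14, 250.14], [6.76, 159.57], [-176.63, 176.63]. Speed limits (degrees/s): [108.29, 108.29, 147.25, 172.46, 172.46, 172.46].

## Interface

Orientations are given as [roll, pitch, yaw] about the fixed x, y, z axes, in that order (R = Rz(yaw) Ry(pitch) Rx(roll)).
In Python, from station import env, viewer, order, find_in, silhouettes gives the robot as it stands.
- The arm moves only by the tool step_arm, never from a script. Its argument "motion" is text: rows parted by semicolons, each of 7 numbers parted by spaces: the finger opening in mm, from 0 to 91.2, then the shift along the world's x, y, z in mm, then the turn, a rotation vector about the world's x, y, z in rad. A call has exactly 8 rows; each row is the pose to reach, as a shift and turn from the pose commanded when the call began; what a row does not reach only later rows make up. A row lasts 1/12 s, in which the tool goes at most 41.7 mm and 7.16 degrees, less where a joint would pass 70% of its speed; a pose out of reach is approached as far as the arm can. A call with a gripper value outside its range is refused whole. The fingers move at their own pace and stop on an object; "force" is the grip in N (left out, the last holds). Time passes only in rows, so rows that repeat a pose let the fingers close, or fill a call up. It gives the time, the measured TCP pose, the force and the opening at its end, in the units of the state.
- env.get_state(): the state, without advancing time (a new reading comes with each control period).
- viewer.get_image(name): name is "scene" or "top"; returns a dict with "pixels" (480x640x3 uint8, red, green, blue), "fovy" (degrees; the focal length in pixels is half the picture's height over the tangent of half this angle, whatever the lens; pixels are square), "cx", "cy" (the principal point, pixels), "rvec" (rotation vector, rad) and "tvec" (3), from world to camera coordinates, as OpenCV has them. Camera axes: x right, y down, z forward; pixel columns grow to the right and rows downward; lengths in m; the calibration is good to about 2 mm. A picture is of the moment at which its call begins. There is no depth.
- order.close_job(): hands the job in, once; it reports no verdict.
Trained networks look in a picture, given as the dict that the camera call returned (one of the last four; its "shot" number tells which), for a name from the list of things; names that differ only in an ending like _2 or _b are one class to them, and where a whole thing is asked for, a point or a joint stands for the part that bears it (a point fixed in the world has none). Each returns a list of dicts, best first, with "conf" (0 to 1); they miss things now and then, are a little off and sometimes report something else, mostly with a low value. They report only what shows in the picture. A call takes as long as a camera call. They do not tell look-alikes from the thing itself.
- find_in(picture, label): "uv" ([column, row] in pixels, amid what is visible of it).
- silhouettes(picture, label): "region" (480x640 bool, what is visible of it) and "uv" ([column, row] in pixels, amid what is visible of it).
The state is a dict: "time_s": time; "qpos": joint angles; "joint_velocities": joint speeds; "joint_torque": joint torques, N m; "ee_pos": TCP position; "eef_rot": TCP orientation; "wrist_force": force on the tool from outside, world axes, zero at the start; "torque": the same for the moment, N m; "gripper_width": opening from 0.0 (shut) to 1.0 (fully open).
Only numpy, scipy, OpenCV 4.12 (cv2) and the standard library are available. Lean on these libraries where they do the work, as an engineer would, in place of code of your own. Each camera call takes 0.05 s, during which the arm holds its last target.

## Working session

There is one attempt and no reset: what is moved stays moved. The work goes in short steps, Python scripts to look and compute and a tool call to move; the robot and the scene stay as the last step left them, time stands still between calls to the robot, and variables do not carry over. Pictures are saved under pics/ and viewed, and the job is handed in when it is done.

Besides the shell and the picture viewer there is one more tool, called after "Call:" as name(argument=value, ...) on one line, values as JSON. step_arm: Moves the arm, as the interface text tells. Its arguments: {"type":"object","properties":{"motion":{"type":"string"},"force":{"type":"number"}},"required":["motion"]}

```bash
mkdir -p pics; ls
python3 - <<'E'
from station import env, viewer, order, find_in, silhouettes
import cv2
s=env.get_state(); print(s, env.grasp_offset)
for n in ("scene","top"):
    p=viewer.get_image(n); cv2.imwrite(f"pics/{n}0.png",p["pixels"][:,:,::-1])
    print(n,{k:v for k,v in p.items() if k!="pixels"})
    for l in ("cup_1","dispenser","magazine","follower_top","tray","mug","egg_timer","jam_jar"):
        print(l,[(d["uv"],round(d["conf"],2)) for d in find_in(p,l)][:5])
E
```

```text
pics
{'time_s': 0.0, 'qpos': array([-7.07319462e+01,  2.83158747e+01,  7.71284681e+01, -5.71125502e-04,
        7.46283925e+01, -5.47236679e+00]), 'joint_velocities': array([-0.04415573, -0.01733123, -0.0876349 , -0.07101843,  0.09001368,
        0.00623499]), 'joint_torque': array([-2.46166041e-03, -8.78813338e+01, -3.81859303e+01,  7.03679770e-02,
        5.33095782e-02, -5.32993818e-05]), 'ee_pos': array([ 0.26143035, -0.56726209,  0.21331962]), 'eef_rot': array([-1.79927544e+02, -6.38845715e-03,  2.47405683e+01]), 'wrist_force': array([-0.11258197,  0.86400729,  0.5857104 ]), 'torque': array([0.08375362, 0.00527203, 0.03200449]), 'gripper_width': 0.9989670509403588} -0.0188
scene {'fovy': 52.4005633867945, 'cx': 316.6697525657959, 'cy': 248.3629614228926, 'rvec': array([ 1.26200335, -2.05828802,  1.05563025]), 'tvec': array([0.45566852, 0.30457906, 1.16997798]), 'shot': 1}
cup_1 [([325.4, 268.3], 0.95), ([234.4, 303.1], 0.85), ([183.9, 308.7], 0.78), ([302.5, 277.3], 0.73), ([209.3, 280.1], 0.68)]
dispenser [([398.1, 226.7], 0.96)]
magazine [([402.3, 220.9], 0.95)]
follower_top [
[... 183 characters left out ...]
2, 265.4], 0.71)]
top {'fovy': 45.55009076058833, 'cx': 317.9306508185859, 'cy': 231.24335724863684, 'rvec': array([ 2.17385506, -2.15498782,  0.08332646]), 'tvec': array([0.24475186, 0.53418726, 1.38061415]), 'shot': 2}
cup_1 [([334.7, 227.8], 0.97), ([163.5, 221.3], 0.97), ([218.0, 236.9], 0.93), ([202.4, 176.6], 0.92), ([297.2, 239.5], 0.66)]
dispenser [([454.8, 213.8], 0.73), ([315.4, 232.8], 0.4)]
magazine [([456.8, 214.6], 0.76)]
follower_top [([459.9, 214.9], 0.72)]
tray [([316.3, 234.2], 0.91)]
mug [([417.2, 290.8], 0.72)]
egg_timer [([473.8, 278.9], 0.66), ([416.0, 291.9], 0.62), ([459.9, 216.5], 0.29)]
jam_jar [([376.2, 155.8], 0.84), ([459.2, 212.7], 0.21), ([299.5, 238.7], 0.17)]
```

View pics/scene0.png

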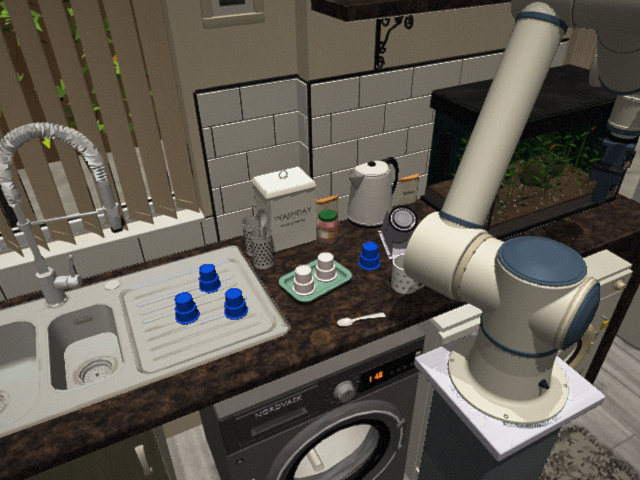

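View pics/top0.png

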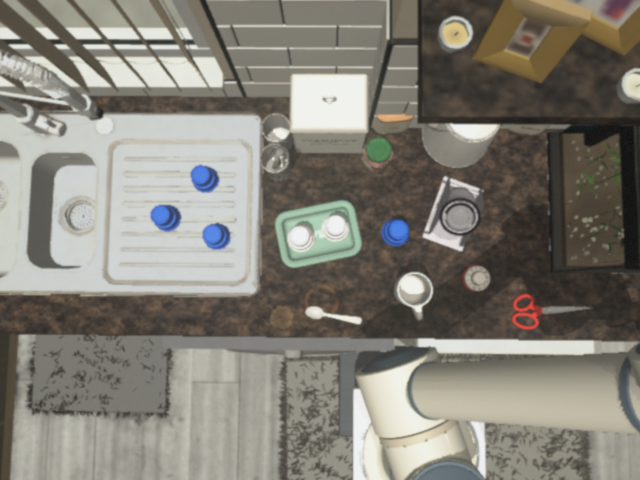

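The scene view shows white cups at (304,279) and (325,266) on the green tray, the dispenser at about (400,228), and blue cups at (370,255), (208,277), (186,308) and (235,303). In the top view the white cups are at (300,238) and (335,227), the dispenser at (457,214), and a blue look-alike at (396,232). The two white cups on the tray fit the description. I'll confirm that in enlarged crops.

```bash
cat > h.py <<'E'
import numpy as np, cv2
from scipy.spatial.transform import Rotation as Ro
def K(p):
    f=240/np.tan(np.radians(p["fovy"]/2)); return np.array([[f,0,p["cx"]],[0,f,p["cy"]],[0,0,1.]])
def proj(p,X):
    return cv2.projectPoints(np.asarray(X,float).reshape(-1,3),p["rvec"],p["tvec"],K(p),None)[0][:,0]
def ray(p,uv):
    R=cv2.Rodrigues(p["rvec"])[0]; c=-R.T@p["tvec"]; d=R.T@np.linalg.inv(K(p))@np.array([uv[0],uv[1],1.]); return c,d/np.linalg.norm(d)
def atz(p,uv,z):
    c,d=ray(p,uv); return c+d*(z-c[2])/d[2]
def crop(p,x0,y0,x1,y1,s,fn,draw=None):
    im=p["pixels"][y0:y1,x0:x1,::-1]; im=cv2.resize(im,None,fx=s,fy=s,interpolation=cv2.INTER_CUBIC)
    for P,c in (draw or []):
        q=((np.asarray(P)-[x0,y0]+.5)*s).round().astype(int); cv2.polylines(im,[q],True,c,1,cv2.LINE_AA)
    cv2.imwrite(fn,im); return im
E
python3 - <<'E'
from station import *
from h import *
import pickle
P={n:viewer.get_image(n) for n in ("scene","top")}
S={}
for n,p in P.items():
    for l in ("cup_1","tray","dispenser","magazine","follower_top","mug","egg_timer","jam_jar"):
        S[n,l]=[(d["conf"],d["uv"],d["region"]) for d in silhouettes(p,l)]
        print(n,l,[(round(a,2),b,int(r.sum())) for a,b,r in S[n,l]])
pickle.dump((P,S),open("s.pkl","wb"))
a=crop(P["top"],265,165,505,335,3.3,"pics/t1.png"); b=crop(P["scene"],270,190,450,310,4.4,"pics/s1.png")
E
```

```text
scene cup_1 [(0.97, [234.6, 307.8], 613), (0.87, [211.3, 279.6], 532), (0.78, [327.0, 266.9], 516), (0.7, [370.8, 255.8], 467), (0.7, [184.4, 307.6], 623), (0.56, [305.4, 278.7], 539)]
scene tray [(0.92, [316.7, 282.8], 928)]
scene dispenser [(0.56, [398.2, 229.0], 1432)]
scene magazine [(0.62, [400.8, 220.8], 814)]
scene follower_top [(0.8, [401.6, 217.5], 232)]
scene mug [(0.84, [401.0, 276.5], 668), (0.16, [326.2, 225.7], 684)]
scene egg_timer []
scene jam_jar [(0.95, [325.4, 225.7], 665), (0.38, [399.3, 227.2], 1303)]
top cup_1 [(0.93, [392.4, 230.7], 578), (0.89, [165.1, 220.1], 668), (0.77, [215.8, 237.3], 631), (0.74, [333.2, 228.7], 552), (0.62, [300.3, 237.6], 505), (0.57, [204.4, 177.6], 630)]
top tray [(0.59, [315.3, 234.5], 3348)]
top dispenser [(0.59, [455.6, 214.5], 2947)]
top magazine [(0.94, [457.1, 214.9], 1465)]
top follower_top [(0.87, [461.8, 219.6], 492)]
top mug [(0.97, [416.0, 293.2], 1162)]
top egg_timer [(0.6, [472.6, 278.3], 544)]
top jam_jar [(0.76, [377.3, 154.7], 855)]
```

View pics/t1.png

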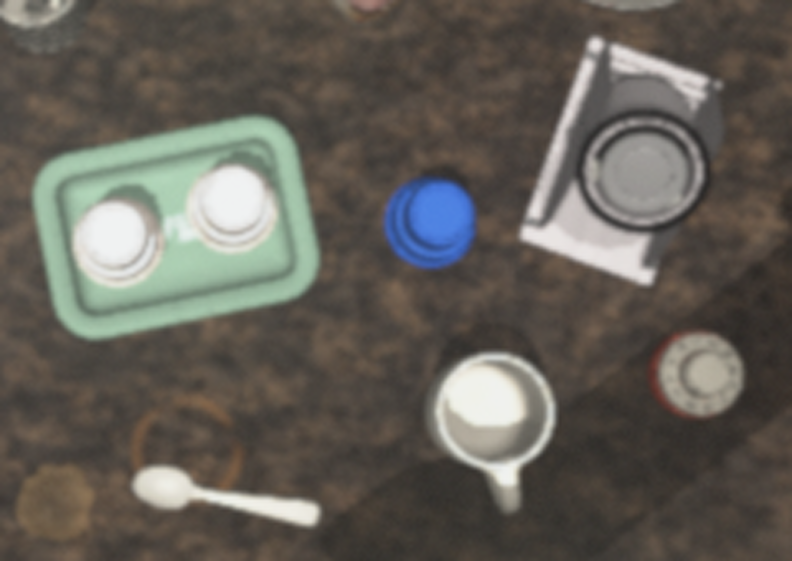

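View pics/s1.png

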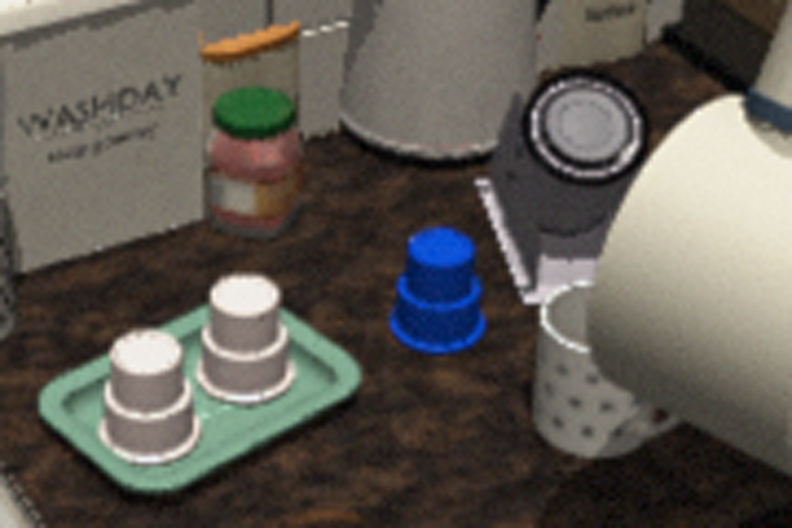

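```bash
cat > fit.py <<'E'
import numpy as np,cv2,pickle
from h import *
from scipy.optimize import minimize
P,S=pickle.load(open("s.pkl","rb"))
t=np.linspace(0,2*np.pi,72,endpoint=False)
def circ(c,R,d,z):  # circle diam d at height z along axis
    return c+ (R@np.c_[d/2*np.cos(t),d/2*np.sin(t),z+0*t].T).T
def cupmask(p,c,R,s=4,box=None):
    x0,y0,x1,y1=box; m=np.zeros(((y1-y0)*s,(x1-x0)*s),np.uint8)
    for d,a,b in ((.068,0,.005),(.060,.005,.037),(.048,.037,.070)):
        q=np.r_[proj(p,circ(c,R,d,a)),proj(p,circ(c,R,d,b))]
        q=((q-[x0,y0]+.5)*s).astype(np.float32)
        cv2.fillConvexPoly(m,cv2.convexHull(q).round().astype(np.int32),1)
    return cv2.resize(m.astype(np.float32),(x1-x0,y1-y0),interpolation=cv2.INTER_AREA)
if __name__=="__main__":
  top=P["top"]; sc=P["scene"]
  for name,uvt,uvs in (("A",(300,238),(305,279)),("B",(334,228),(326,267))):
    tgt={}
    for n,uv in (("top",uvt),("scene",uvs)):
        best=min(S[n,"cup_1"],key=lambda e:np.hypot(e[1][0]-uv[0],e[1][1]-uv[1])); tgt[n]=best[2]
    x0=atz(top,uvt,.05)[:2]
    for views in (("top",),("scene",),("top","scene")):
        def f(v):
            e=0
            for n in views:
                uv={"top":uvt,"scene":uvs}[n]; bx=(uv[0]-30,uv[1]-35,uv[0]+30,uv[1]+35)
                m=cupmask(P[n],np.array([v[0],v[1],.004]),np.eye(3),box=bx)
                g=cv2.GaussianBlur(tgt[n][bx[1]:bx[3],bx[0]:bx[2]].astype(np.float32),(0,0),1.2); m=cv2.GaussianBlur(m,(0,0),1.2)
                e+=((m-g)**2).sum()
            return e
        r=minimize(f,x0,method="Nelder-Mead",options=dict(initial_simplex=x0+np.array([[0,0],[.008,0],[0,.008]]),xatol=1e-4))
        print(name,views,r.x.round(4),round(r.fun,1))
E
python3 fit.py
python3 - <<'E'
from fit import *
top=P["top"]
for c in ((595,38),(718,85),(655,285),(521,240)):
    print(atz(top,(c[0]/3.3+265-.5,c[1]/3.3+165-.5),.004).round(4))
print(atz(top,(457,214.5),.118), atz(P["scene"],(403,219),.118))
# cam centers
for n,p in P.items(): print(n, ray(p,(320,240)))
for l,z in(("egg_timer",.03),("jam_jar",.08),("mug",.06)): print(l,atz(top,S["top",l][0][1],z))
print('blue',atz(top,(393,231),.04))
E
```

```text
A ('top',) [0.5176 0.2937] 22.1
A ('scene',) [0.5186 0.2956] 6.8
A ('top', 'scene') [0.5185 0.2947] 32.6
B ('top',) [0.5434 0.2088] 5.5
B ('scene',) [0.5454 0.2096] 2.5
B ('top', 'scene') [0.544  0.2094] 10.1
[ 0.6765 -0.0683  0.004 ]
[ 0.6408 -0.1611  0.004 ]
[ 0.4881 -0.1112  0.004 ]
[ 0.5213 -0.0108  0.004 ]
[ 0.56466129 -0.07188321  0.118     ] [ 0.5542564  -0.07268687  0.118     ]
scene (array([-0.50720984,  0.74048992,  0.929335  ]), array([ 0.74411752, -0.36487107, -0.55960541]))
top (array([0.39904441, 0.22388367, 1.42898377]), array([ 0.07922358,  0.01437936, -0.99675316]))
egg_timer [ 0.41997801 -0.12737396  0.03      ]
jam_jar [0.71246645 0.10787212 0.08      ]
mug [0.3830124 0.0145061 0.06     ]
blue [0.53288132 0.06630765 0.04      ]
```

```bash
cat > disp.py <<'E'
from fit import *
def Rm(yaw): # magazine frame: z axis out of mouth, leaning to body -x
    return Ro.from_euler('z',yaw).as_matrix()@Ro.from_euler('y',-np.pi/6).as_matrix()
G={}
for n,p in P.items():
    g=cv2.GaussianBlur(cv2.cvtColor(p["pixels"],cv2.COLOR_RGB2GRAY).astype(np.float32),(0,0),1.0)
    gx=cv2.Sobel(g,cv2.CV_32F,1,0)/8; gy=cv2.Sobel(g,cv2.CV_32F,0,1)/8; G[n]=(gx,gy)
def edge(n,q):
    q=np.asarray(q,np.float32); T=np.roll(q,-1,0)-np.roll(q,1,0); N=np.c_[T[:,1],-T[:,0]]; N/=np.linalg.norm(N,axis=1,keepdims=True)+1e-9
    s=[cv2.remap(g,q[:,0].reshape(1,-1),q[:,1].reshape(1,-1),cv2.INTER_LINEAR)[0] for g in G[n]]
    return np.minimum(abs(N[:,0]*s[0]+N[:,1]*s[1]),25).mean()
def outer(n,c,R):
    q=np.r_[proj(P[n],circ(c,R,.092,0)),proj(P[n],circ(c,R,.092,-.0105))].astype(np.float32)
    h=cv2.convexHull(q)[:,0]; 
    h=np.r_[h,h[:1]]; d=np.r_[0,np.cumsum(np.linalg.norm(np.diff(h,axis=0),axis=1))]; u=np.linspace(0,d[-1],80,endpoint=False)
    return np.c_[np.interp(u,d,h[:,0]),np.interp(u,d,h[:,1])]
def basebox(xo,yo,yaw,z):
    R=Ro.from_euler('z',yaw).as_matrix(); c=np.array([[1,1],[1,-1],[-1,-1],[-1,1]])*[.0825,.052]
    pts=[]
    for i in range(4):
        for s in np.linspace(0,1,30,endpoint=False): pts.append(c[i]*(1-s)+c[(i+1)%4]*s)
    pts=np.c_[np.array(pts),np.full(120,z)]; return (R@pts.T).T+[xo,yo,0]
def score(v,views,usebase=True):
    x,y,yaw,off=v[:4]; R=Rm(yaw); c=np.array([x,y,.118]); s=0
    for n in views:
        s+=edge(n,outer(n,c,R))+edge(n,proj(P[n],circ(c,R,.080,0)))+edge(n,proj(P[n],circ(c,R,.059,0)))
        if usebase and n=="top":
            e=np.array([np.cos(yaw),np.sin(yaw)]); b=np.array([x,y])+e*off
            s+=2*edge(n,proj(P[n],basebox(b[0],b[1],yaw,v[4])))
    return -s
if __name__=="__main__":
    rng=np.random.default_rng(0)
    for views in (("top",),("scene",),("top","scene")):
        best=None
        for k in range(25):
            x0=np.array([.558,-.073,-.335,.027,.004])+rng.normal(size=5)*[.006,.006,.05,.006,.001]
            sx=np.vstack([x0]+[x0+np.eye(5)[i]*[.006,.006,.06,.006,.002][i] for i in range(5)])
            r=minimize(score,x0,args=(views,),method="Nelder-Mead",options=dict(initial_simplex=sx,maxiter=500))
            if best is None or r.fun<best.fun: best=r
        print(views,best.x.round(4),np.degrees(best.x[2]).round(2),best.fun)
    v=best.x; R=Rm(v[2]); c=np.array([v[0],v[1],.118])
    e=np.array([np.cos(v[2]),np.sin(v[2])]); b=v[:2]+e*v[3]
    for n,bx,s in (("top",(420,170,500,260),6.6),("scene",(350,190,450,270),7)):
        dr=[(outer(n,c,R),(0,0,255)),(proj(P[n],circ(c,R,.080,0)),(0,255,0)),(proj(P[n],circ(c,R,.059,0)),(255,255,0)),(proj(P[n],basebox(b[0],b[1],v[2],v[4])),(0,255,255))]
        crop(P[n],*bx,s,f"pics/d_{n}.png",dr)
    a=cv2.imread("pics/d_top.png");bb=cv2.imread("pics/d_scene.png"); 
    bb=cv2.resize(bb,None,fx=.6,fy=.6);a=cv2.resize(a,None,fx=.6,fy=.6)
    H=max(a.shape[0],bb.shape[0]);o=np.zeros((H,a.shape[1]+bb.shape[1],3),np.uint8);o[:a.shape[0],:a.shape[1]]=a;o[:bb.shape[0],a.shape[1]:]=bb;cv2.imwrite("pics/d.png",o)
E
python3 disp.py
```

```text
('top',) [ 0.5594 -0.0778 -0.3319  0.025   0.0028] -19.02 -83.0251235961914
('scene',) [ 0.5506 -0.0792  0.2608 -0.0039 -0.0052] 14.94 -47.98469543457031
('top', 'scene') [ 0.5596 -0.0767 -0.3381  0.0249  0.0052] -19.37 -124.51911163330078
```

View pics/d.png

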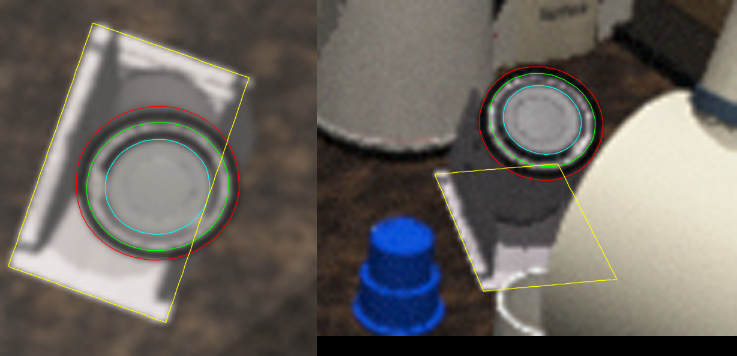

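The overlays fit well. The mouth is at about (0.5596, −0.077, 0.118) with body yaw −19.2°. Cups A (0.518, 0.295) and B (0.544, 0.209) are white in the crops, standing upside down on the tray. I'll start with B.

```bash
cat > go.py <<'E'
import numpy as np, sys
from scipy.spatial.transform import Rotation as Ro
from station import env
PSI=np.radians(-19.2)
A=np.array([.5182,.2947,.004]); B=np.array([.5442,.2092,.004]); M=np.array([.5596,-.0770,.118])
a=np.array([-.5*np.cos(PSI),-.5*np.sin(PSI),np.cos(np.pi/6)])
Rd=Ro.from_euler('xyz',[np.pi,0,PSI])
y=np.array([np.sin(PSI),-np.cos(PSI),0]); Rt=Ro.from_matrix(np.c_[np.cross(y,-a),y,-a])
def d(pos,R):
    s=env.get_state(); c=Ro.from_euler('xyz',s["eef_rot"],degrees=True)
    print("t",round(s["time_s"],2),"shift mm",((pos-s["ee_pos"])*1e3).round(1),"turn",(R*c.inv()).as_rotvec().round(4),"F",s["wrist_force"].round(1),"Fax",(s["wrist_force"]@a).round(1),"w",round(s["gripper_width"]*91.2,1))
def tcp_mouth(): # axial height of TCP above mouth, lateral offset
    s=env.get_state(); v=s["ee_pos"]-M; print("axial",(v@a*1e3).round(1),"lat",((v-(v@a)*a)*1e3).round(1))
E
python3 -c "
from go import *
d(B+[0,0,.14],Rd); print(a,Rt.as_euler('xyz',degrees=True))"
```

```text
t 1.8 shift mm [282.6 776.8 -69.9] turn [-0.     -0.     -0.7669] F [-0.1 -0.1 -0.2] Fax -0.1 w 91.3
[-0.47218819  0.16443332  0.8660254 ] [180.  -30.  -19.2]
```

Call:
step_arm(motion="66 36 98 0 0 0 -0.1; 66 72 196 0 0 0 -0.2; 66 108 294 0 0 0 -0.3; 66 144 392 0 0 0 -0.4; 66 180 490 0 0 0 -0.5; 66 210 580 0 0 0 -0.6; 66 245 680 0 0 0 -0.7; 66 282 777 0 0 0 -0.767", force=40)

```text
time_s: 2.47
ee_pos: [0.3758, -0.2531, 0.2141]
eef_rot: [180.0, -0.0, -19.5]
wrist_force: [1.0, -0.5, 0.7]
gripper_width: 0.724
```

```bash
python3 -c "
from go import *
d(B+[0,0,.14],Rd)"
```

```text
t 2.47 shift mm [168.4 462.3 -70.1] turn [0.0003 0.0004 0.006 ] F [ 1.  -0.5  0.7] Fax 0.0 w 66.0
```

Call:
step_arm(motion="66 168 462 0 0 0 0; 66 168 462 0 0 0 0; 66 168 462 0 0 0 0; 66 168 462 0 0 0 0; 66 168 462 0 0 0 0; 66 168 462 0 0 0 0; 66 168 462 0 0 0 0; 66 168 462 0 0 0 0")

```text
time_s: 3.13
ee_pos: [0.4898, 0.0606, 0.2142]
eef_rot: [-180.0, -0.0, -19.2]
wrist_force: [1.1, -0.7, 0.3]
gripper_width: 0.725
```

Call:
step_arm(motion="66 0 0 0 0 0 0; 66 0 0 0 0 0 0; 66 0 0 0 0 0 0; 66 0 0 0 0 0 0; 66 0 0 0 0 0 0; 66 0 0 0 0 0 0; 66 0 0 0 0 0 0; 66 0 0 0 0 0 0")

```text
time_s: 3.8
ee_pos: [0.4895, 0.0578, 0.214]
eef_rot: [-180.0, -0.0, -19.3]
wrist_force: [-0.1, -0.9, -0.3]
gripper_width: 0.723
```

```bash
python3 -c "
from go import *
d(B+[0,0,.14],Rd);d(B+[0,0,.043],Rd)"
```

```text
t 3.8 shift mm [ 54.7 151.4 -70. ] turn [0.     0.0001 0.0011] F [-0.1 -0.9 -0.3] Fax -0.3 w 65.9
t 3.8 shift mm [  54.7  151.4 -167. ] turn [0.     0.0001 0.0011] F [-0.1 -0.9 -0.3] Fax -0.3 w 65.9
```

Call:
step_arm(motion="66 14 38 -10 0 0 0; 66 28 76 -25 0 0 0; 66 42 114 -45 0 0 0; 66 54.7 151.4 -65 0 0 0; 66 54.7 151.4 -90 0 0 0; 66 54.7 151.4 -110 0 0 0; 66 54.7 151.4 -115 0 0 0; 66 54.7 151.4 -115 0 0 0")

```text
time_s: 4.47
ee_pos: [0.5432, 0.2093, 0.0977]
eef_rot: [179.9, 0.1, -19.2]
wrist_force: [-0.3, -0.5, 0.0]
gripper_width: 0.72
```

Run:
```python
from go import *
from station import *
from h import *
d(B+[0,0,.043],Rd)
crop(viewer.get_image("scene"),260,200,420,320,5,"pics/g1.png")
```

```text
t 4.47 shift mm [  1.   -0.1 -50.7] turn [ 0.0008 -0.0029  0.0002] F [-0.3 -0.5  0. ] Fax 0.1 w 65.7
```

View pics/g1.png

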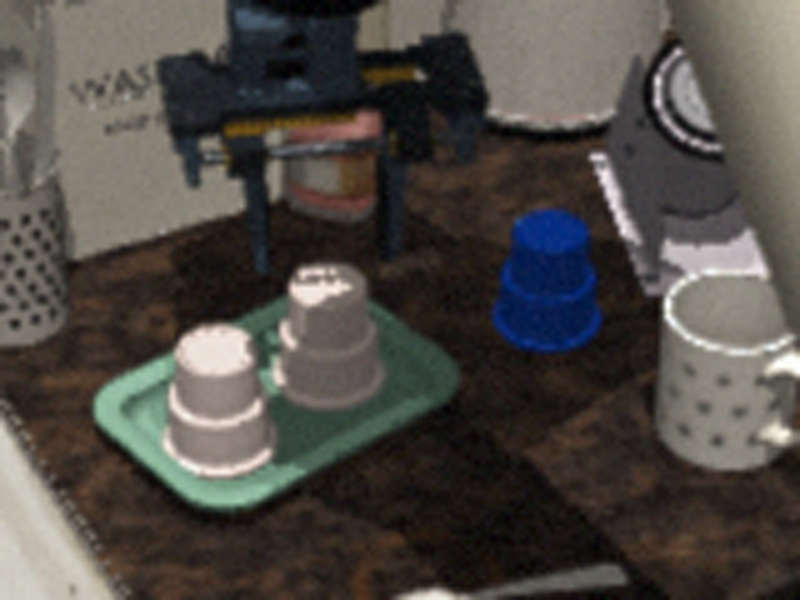

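The image shows the fingers straddling cup B, centred on (330,280) in the crop, and clear of cup A. I'll descend and grip.

Call:
step_arm(motion="66 1 0 -10 0 0 0; 66 1 0 -20 0 0 0; 66 1 0 -30 0 0 0; 66 1 0 -40 0 0 0; 66 1 0 -48 0 0 0; 66 1 0 -50.7 0 0 0; 66 1 0 -50.7 0 0 0; 66 1 0 -50.7 0 0 0")

```text
time_s: 5.18
ee_pos: [0.5452, 0.2098, 0.0481]
eef_rot: [180.0, 0.0, -19.2]
wrist_force: [-1.0, 0.1, 0.8]
gripper_width: 0.72
```

Call:
step_arm(motion="44 0 0 0 0 0 0; 44 0 0 0 0 0 0; 44 0 0 0 0 0 0; 44 0 0 0 0 0 0; 44 0 0 0 0 0 0; 44 0 0 0 0 0 0; 44 0 0 0 0 0 0; 44 0 0 0 0 0 0", force=40)

```text
time_s: 5.85
ee_pos: [0.5453, 0.2097, 0.0486]
eef_rot: [-180.0, -0.0, -19.2]
wrist_force: [-1.9, -2.4, 6.6]
gripper_width: 0.518
```

Run:
```python
from go import *
d(B+[0,0,.043],Rd)
```

```text
t 5.85 shift mm [-1.1 -0.5 -1.6] turn [0.0001 0.0004 0.    ] F [-1.9 -2.4  6.6] Fax 6.2 w 47.3
```

Call:
step_arm(motion="44 0 0 5 0 0 0; 44 0 0 15 0 0 0; 44 0 0 35 0 0 0; 44 0 0 60 0 0 0; 44 0 0 90 0 0 0; 44 0 0 120 0 0 0; 44 0 0 145 0 0 0; 44 0 0 160 0 0 0")

```text
time_s: 6.52
ee_pos: [0.5459, 0.2101, 0.2121]
eef_rot: [-179.9, -0.2, -19.2]
wrist_force: [0.4, -0.5, -0.9]
gripper_width: 0.522
```

Run:
```python
from go import *
from station import *
from h import *
d(M+a*(.0446+.035),Rt)
crop(viewer.get_image("scene"),260,180,420,300,5,"pics/g2.png")
```

```text
t 6.52 shift mm [ -23.9 -274.   -25.2] turn [-0.1733 -0.4908 -0.0006] F [ 0.4 -0.5 -0.9] Fax -1.0 w 47.6
```

View pics/g2.png

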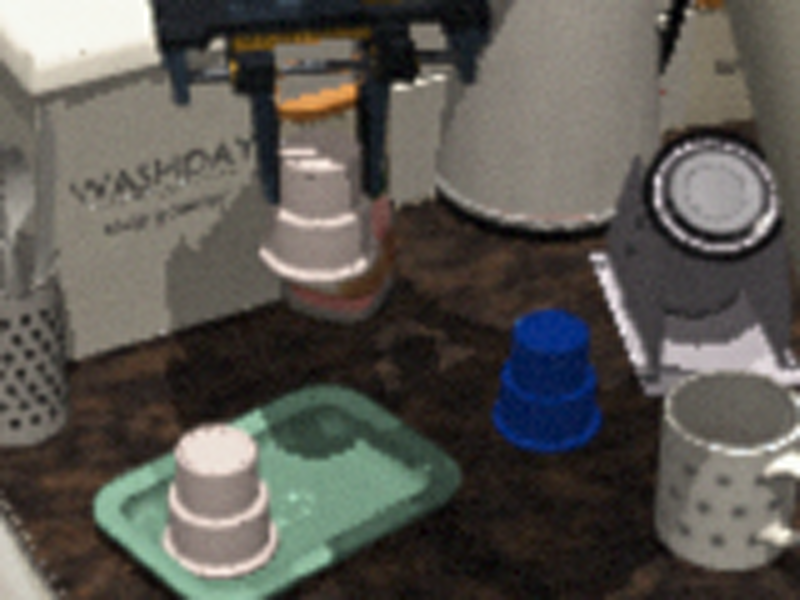

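Call:
step_arm(motion="44 -2 -25 0 -0.02 -0.06 0; 44 -5 -60 0 -0.04 -0.12 0; 44 -8 -95 0 -0.07 -0.2 0; 44 -11 -130 -3 -0.1 -0.28 0; 44 -14 -165 -8 -0.13 -0.36 0; 44 -18 -205 -13 -0.15 -0.43 0; 44 -21 -240 -19 -0.17 -0.49 0; 44 -23.9 -274 -25 -0.173 -0.491 0")

```text
time_s: 7.23
ee_pos: [0.518, -0.0651, 0.1825]
eef_rot: [179.8, -29.9, -19.1]
wrist_force: [0.7, 0.9, -2.9]
gripper_width: 0.517
```

Call:
step_arm(motion="44 0 0 0 0 0 0; 44 0 0 0 0 0 0; 44 0 0 0 0 0 0; 44 0 0 0 0 0 0; 44 0 0 0 0 0 0; 44 0 0 0 0 0 0; 44 0 0 0 0 0 0; 44 0 0 0 0 0 0")

```text
time_s: 7.9
ee_pos: [0.5214, -0.0637, 0.1833]
eef_rot: [179.9, -29.8, -19.1]
wrist_force: [-0.0, -0.6, -2.0]
gripper_width: 0.52
```

Run:
```python
from go import *
from station import *
from h import *
from fit import circ
d(M+a*(.0446+.035),Rt)
s=env.get_state(); R=Ro.from_euler('xyz',s["eef_rot"],degrees=True).as_matrix()
RT=R@np.diag([1,-1,-1.]); o=s["ee_pos"]+R[:,2]*.0446
import pickle
P={}
for n,bx,k in (("scene",(330,150,470,270),5),("top",(390,150,530,270),5)):
    p=viewer.get_image(n);P[n]=p
    crop(p,*bx,k,f"pics/h_{n}.png",[(proj(p,circ(o,RT,.068,0)),(0,0,255)),(proj(p,circ(o,RT,.048,.07)),(0,255,0)),(proj(p,circ(o,RT,.060,.037)),(255,255,0))])
pickle.dump((P,s),open("h.pkl","wb"))
```

```text
t 7.9 shift mm [ 0.6 -0.3  3.7] turn [ 0.0006 -0.0033 -0.0004] F [-0.  -0.6 -2. ] Fax -1.8 w 47.4
```

View pics/h_scene.png

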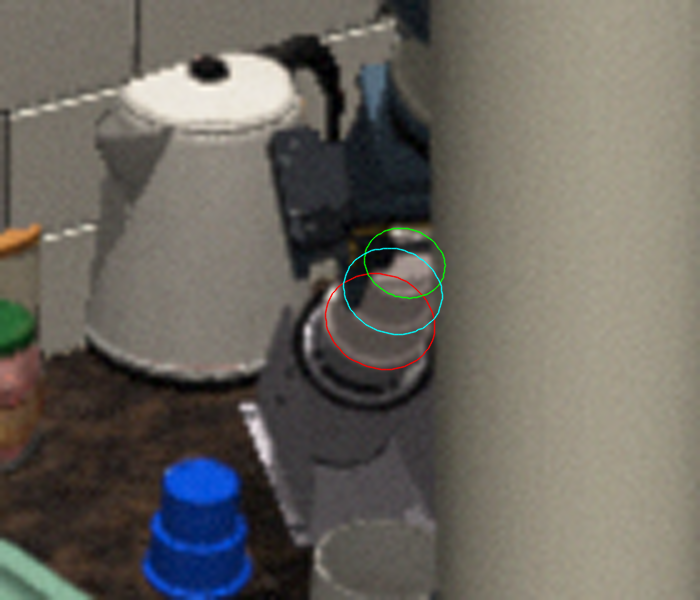

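View pics/h_top.png

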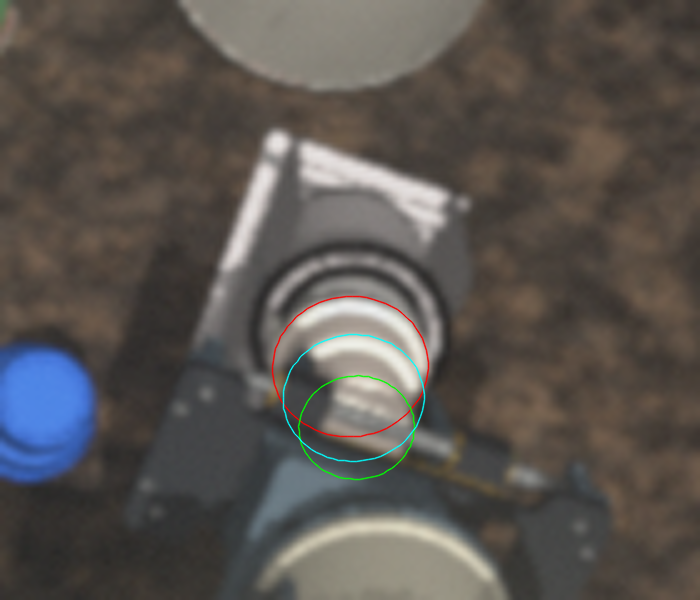

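Call:
step_arm(motion="44 2 -1 -1 0 -0.003 0; 44 5 -2 -5 0 -0.003 0; 44 8 -3 -10 0 -0.003 0; 44 11 -4 -15 0 -0.003 0; 44 13.6 -4.8 -19.5 0 -0.003 0; 44 13.6 -4.8 -19.5 0 -0.003 0; 44 13.6 -4.8 -19.5 0 -0.003 0; 44 13.6 -4.8 -19.5 0 -0.003 0")

```text
time_s: 8.67
ee_pos: [0.5348, -0.069, 0.1636]
eef_rot: [179.9, -30.0, -19.2]
wrist_force: [-0.1, -0.8, -1.8]
gripper_width: 0.519
```

Run:
```python
from go import *
d(M+a*(.0446),Rt); tcp_mouth()
```

```text
t 8.67 shift mm [ 3.8 -0.6 -7. ] turn [ 0.0006 -0.0008  0.0006] F [-0.1 -0.8 -1.8] Fax -1.6 w 47.3
axial 52.5 lat [-0.  -0.7  0.1]
```

Call:
step_arm(motion="44 1 0.3 -1.5 0 0 0; 44 2 0 -3 0 0 0; 44 3 -0.3 -5 0 0 0; 44 3.8 -0.6 -6.8 0 0 0; 44 4.5 -0.9 -8 0 0 0; 44 5.2 -1.1 -9.2 0 0 0; 44 5.9 -1.3 -10.4 0 0 0; 44 5.9 -1.3 -10.4 0 0 0")

```text
time_s: 9.33
ee_pos: [0.5408, -0.0704, 0.1531]
eef_rot: [179.9, -30.0, -19.2]
wrist_force: [-1.0, 0.6, 0.3]
gripper_width: 0.519
```

Run:
```python
from go import *
d(M+a*(.0446-.010),Rt); tcp_mouth()
```

```text
t 9.33 shift mm [ 2.4 -0.9 -5.2] turn [ 0.0007 -0.0005  0.0006] F [-1.   0.6  0.3] Fax 0.9 w 47.3
axial 40.4 lat [ 0.3 -0.   0.2]
```

Call:
step_arm(motion="44 0.7 -0.3 -1.3 0 0 0; 44 1.4 -0.5 -2.6 0 0 0; 44 2.1 -0.8 -3.9 0 0 0; 44 2.8 -1 -5.2 0 0 0; 44 3.5 -1.2 -6.5 0 0 0; 44 4.1 -1.5 -7.8 0 0 0; 44 4.6 -1.6 -8.7 0 0 0; 44 4.6 -1.6 -8.7 0 0 0")

```text
time_s: 10.0
ee_pos: [0.5455, -0.072, 0.1445]
eef_rot: [179.9, -30.0, -19.2]
wrist_force: [-0.4, -1.0, 0.6]
gripper_width: 0.522
```

Run:
```python
from go import *
d(M+a*(.0446-.020),Rt); tcp_mouth()
```

```text
t 10.0 shift mm [ 2.5 -1.  -5.2] turn [ 0.0007 -0.0005  0.0006] F [-0.4 -1.   0.6] Fax 0.5 w 47.6
axial 30.4 lat [ 0.3 -0.   0.1]
```

Call:
step_arm(motion="44 0.5 -0.2 -0.9 0 0 0; 44 0.9 -0.3 -1.7 0 0 0; 44 1.4 -0.5 -2.6 0 0 0; 44 1.4 -0.5 -2.6 0 0 0; 44 1.4 -0.5 -2.6 0 0 0; 44 1.4 -0.5 -2.6 0 0 0; 44 1.4 -0.5 -2.6 0 0 0; 44 1.4 -0.5 -2.6 0 0 0")

```text
time_s: 10.67
ee_pos: [0.5468, -0.0724, 0.142]
eef_rot: [179.9, -30.0, -19.2]
wrist_force: [-1.3, -1.1, 1.2]
gripper_width: 0.523
```

Call:
step_arm(motion="44 0.5 -0.2 -0.9 0 0 0; 44 0.9 -0.3 -1.7 0 0 0; 44 1.4 -0.5 -2.6 0 0 0; 44 1.4 -0.5 -2.6 0 0 0; 44 1.4 -0.5 -2.6 0 0 0; 44 1.4 -0.5 -2.6 0 0 0; 44 1.4 -0.5 -2.6 0 0 0; 44 1.4 -0.5 -2.6 0 0 0")

```text
time_s: 11.33
ee_pos: [0.5481, -0.0729, 0.1394]
eef_rot: [180.0, -30.0, -19.2]
wrist_force: [-2.0, -0.1, 2.2]
gripper_width: 0.517
```

Call:
step_arm(motion="44 0.5 -0.2 -0.9 0 0 0; 44 0.9 -0.3 -1.7 0 0 0; 44 1.4 -0.5 -2.6 0 0 0; 44 1.4 -0.5 -2.6 0 0 0; 44 1.4 -0.5 -2.6 0 0 0; 44 1.4 -0.5 -2.6 0 0 0; 44 1.4 -0.5 -2.6 0 0 0; 44 1.4 -0.5 -2.6 0 0 0")

```text
time_s: 12.0
ee_pos: [0.5496, -0.0734, 0.1368]
eef_rot: [179.9, -30.0, -19.2]
wrist_force: [-2.7, 0.1, 5.0]
gripper_width: 0.521
```

Run:
```python
from go import *
d(M+a*(.0446-.030),Rt); tcp_mouth()
```

```text
t 12.0 shift mm [ 3.1 -1.2 -6.2] turn [ 0.0007 -0.0003  0.0005] F [-2.7  0.1  5. ] Fax 5.6 w 47.5
axial 21.6 lat [0.2 0.  0.1]
```

Call:
step_arm(motion="44 0.3 -0.1 -0.6 0 0 0; 44 0.6 -0.2 -1.2 0 0 0; 44 1 -0.3 -1.7 0 0 0; 44 1 -0.3 -1.7 0 0 0; 44 1 -0.3 -1.7 0 0 0; 44 1 -0.3 -1.7 0 0 0; 44 1 -0.3 -1.7 0 0 0; 44 1 -0.3 -1.7 0 0 0")

```text
time_s: 12.67
ee_pos: [0.5505, -0.0737, 0.1351]
eef_rot: [179.9, -30.0, -19.2]
wrist_force: [-4.8, 0.4, 6.1]
gripper_width: 0.519
```

Call:
step_arm(motion="44 0.3 -0.1 -0.6 0 0 0; 44 0.6 -0.2 -1.2 0 0 0; 44 1 -0.3 -1.7 0 0 0; 44 1 -0.3 -1.7 0 0 0; 44 1 -0.3 -1.7 0 0 0; 44 1 -0.3 -1.7 0 0 0; 44 1 -0.3 -1.7 0 0 0; 44 1 -0.3 -1.7 0 0 0")

```text
time_s: 13.33
ee_pos: [0.5515, -0.0741, 0.1333]
eef_rot: [179.9, -30.0, -19.2]
wrist_force: [-1.8, -3.6, 1.5]
gripper_width: 0.519
```

Call:
step_arm(motion="44 0.3 -0.1 -0.6 0 0 0; 44 0.6 -0.2 -1.2 0 0 0; 44 1 -0.3 -1.7 0 0 0; 44 1 -0.3 -1.7 0 0 0; 44 1 -0.3 -1.7 0 0 0; 44 1 -0.3 -1.7 0 0 0; 44 1 -0.3 -1.7 0 0 0; 44 1 -0.3 -1.7 0 0 0")

```text
time_s: 14.0
ee_pos: [0.5525, -0.0743, 0.1316]
eef_rot: [179.9, -30.0, -19.2]
wrist_force: [-2.5, -3.7, 2.0]
gripper_width: 0.518
```

Run:
```python
from go import *
d(M+a*(.0446-.030),Rt); tcp_mouth()
```

```text
t 14.0 shift mm [ 0.2 -0.3 -1. ] turn [ 0.0006 -0.0006  0.0006] F [-2.5 -3.7  2. ] Fax 2.3 w 47.3
axial 15.6 lat [0.3 0.1 0.1]
```

Call:
step_arm(motion="66 0 0 0 0 0 0; 66 0 0 0 0 0 0; 66 0 0 0 0 0 0; 66 0 0 0 0 0 0; 66 -2 0.8 4 0 0 0; 66 -7 2.5 13 0 0 0; 66 -16 5.5 29 0 0 0; 66 -26 9 48 0 0 0")

```text
time_s: 14.67
ee_pos: [0.5259, -0.065, 0.1796]
eef_rot: [180.0, -29.9, -19.2]
wrist_force: [-0.9, -0.5, -0.2]
gripper_width: 0.727
```

Run:
```python
from go import *
d(A+[0,0,.16],Rd); tcp_mouth()
```

```text
t 14.67 shift mm [ -7.7 359.7 -15.6] turn [1.722e-01 4.924e-01 1.000e-04] F [-0.9 -0.5 -0.2] Fax 0.1 w 66.3
axial 71.2 lat [-0.1  0.3 -0.1]
```

Now retreat while levelling, then look.

Call:
step_arm(motion="66 -10 4 20 0 0 0; 66 -20 25 40 0.02 0.06 0; 66 -20 60 40 0.05 0.14 0; 66 -18 95 30 0.08 0.22 0; 66 -15 130 20 0.11 0.3 0; 66 -13 165 10 0.14 0.38 0; 66 -11 200 0 0.16 0.46 0; 66 -10 235 0 0.172 0.492 0")

```text
time_s: 15.33
ee_pos: [0.5168, 0.1716, 0.1786]
eef_rot: [180.0, 0.2, -19.2]
wrist_force: [-0.6, -1.2, -0.9]
gripper_width: 0.727
```

Run:
```python
from go import *
from station import *
from h import *
from fit import circ
from disp import Rm
d(A+[0,0,.10],Rd)
R=Rm(PSI)
for n,bx,k in (("scene",(330,150,470,270),5),("top",(390,150,530,270),5)):
    p=viewer.get_image(n); o=M-a*.026
    crop(p,*bx,k,f"pics/i_{n}.png",[(proj(p,circ(o,R,.060,.037)),(255,255,0)),(proj(p,circ(o,R,.048,.07)),(0,255,0))])
```

```text
t 15.33 shift mm [  1.4 123.1 -74.6] turn [-0.0004 -0.0036 -0.0002] F [-0.6 -1.2 -0.9] Fax -0.7 w 66.3
```

View pics/i_scene.png

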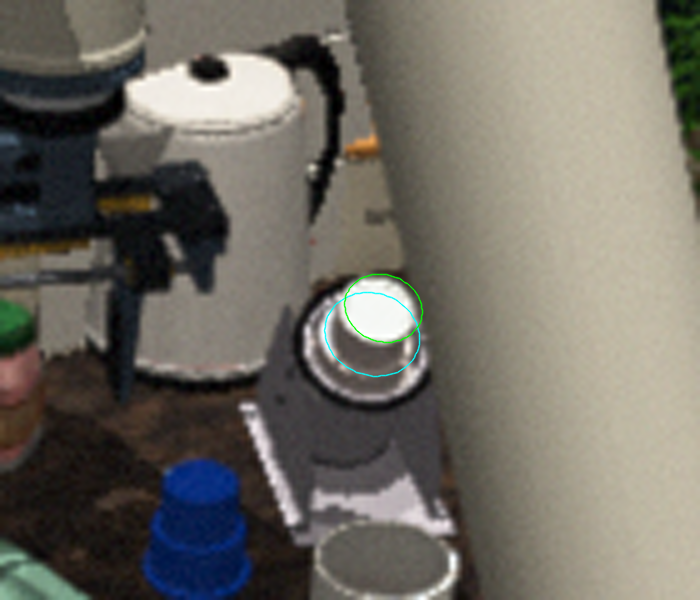

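View pics/i_top.png

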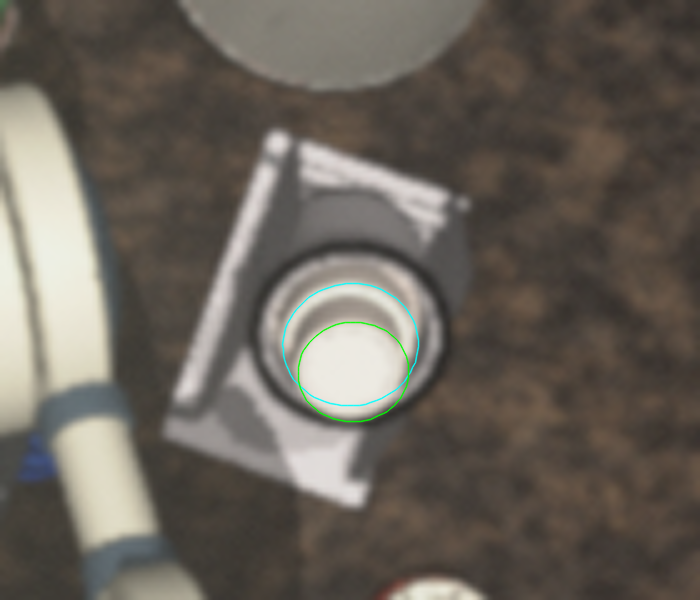

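The first cup stays down, with its foot matching the prediction for a catch depth of about 26–28 mm. Next is cup A.

Call:
step_arm(motion="66 0 30 0 0 -0.003 0; 66 1 65 0 0 -0.003 0; 66 1.4 100 -5 0 -0.003 0; 66 1.4 123 -20 0 -0.003 0; 66 1.4 123 -40 0 -0.003 0; 66 1.4 123 -60 0 -0.003 0; 66 1.4 123 -74 0 -0.003 0; 66 1.4 123 -74 0 -0.003 0")

```text
time_s: 16.1
ee_pos: [0.5162, 0.2919, 0.1034]
eef_rot: [179.9, -0.1, -19.2]
wrist_force: [-0.5, 0.3, -0.9]
gripper_width: 0.718
```

Run:
```python
from go import *
from station import *
from h import *
from fit import circ
d(A+[0,0,.044],Rd)
for n,bx,k in (("scene",(240,200,400,320),5),):
    p=viewer.get_image(n)
    crop(p,*bx,k,f"pics/j_{n}.png",[(proj(p,circ(A,np.eye(3),.060,.037)),(255,255,0)),(proj(p,circ(A,np.eye(3),.048,.07)),(0,255,0)),(proj(p,circ(A,np.eye(3),.068,.0)),(0,0,255))])
```

```text
t 16.1 shift mm [  2.    2.8 -55.4] turn [ 0.0024  0.0012 -0.0003] F [-0.5  0.3 -0.9] Fax -0.5 w 65.5
```

View pics/j_scene.png

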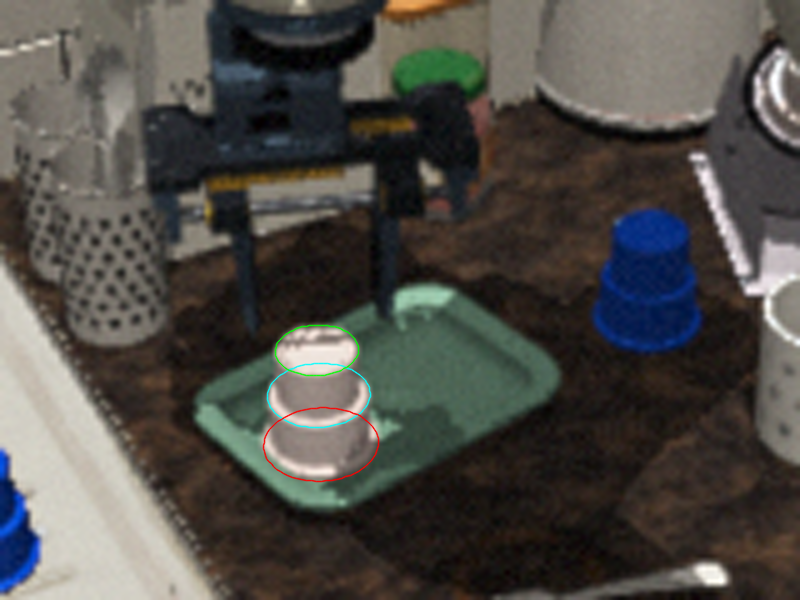

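The cup A overlay lines up, and the fingers straddle it.

Call:
step_arm(motion="66 1 1.5 -5 0 0 0; 66 2 2.5 -12 0 0 0; 66 2 2.5 -22 0 0 0; 66 2 2.5 -32 0 0 0; 66 2 2.5 -42 0 0 0; 66 2 2.5 -50 0 0 0; 66 2 2.5 -54.5 0 0 0; 66 2 2.5 -54.5 0 0 0")

```text
time_s: 16.82
ee_pos: [0.5194, 0.2949, 0.0499]
eef_rot: [180.0, -0.2, -19.2]
wrist_force: [0.2, -0.6, -0.3]
gripper_width: 0.724
```

Call:
step_arm(motion="66 0 0 0 0 0 0; 44 0 0 0 0 0 0; 44 0 0 0 0 0 0; 44 0 0 0 0 0 0; 44 0 0 0 0 0 0; 44 0 0 0 0 0 0; 44 0 0 0 0 0 0; 44 0 0 0 0 0 0", force=40)

```text
time_s: 17.48
ee_pos: [0.5201, 0.2951, 0.0516]
eef_rot: [-180.0, -0.3, -19.2]
wrist_force: [-0.6, -2.9, 6.9]
gripper_width: 0.519
```

Run:
```python
from go import *
d(A+[0,0,.043],Rd)
```

```text
t 17.48 shift mm [-1.9 -0.4 -4.6] turn [0.001  0.0054 0.0002] F [-0.6 -2.9  6.9] Fax 5.8 w 47.3
```

Call:
step_arm(motion="44 0 0 5 0 0 0; 44 0 0 15 0 0 0; 44 0 0 35 0 0 0; 44 0 0 60 0 0 0; 44 0 0 90 0 0 0; 44 0 0 120 0 0 0; 44 0 0 145 0 0 0; 44 0 0 160 0 0 0", force=45)

```text
time_s: 18.15
ee_pos: [0.5207, 0.2956, 0.2152]
eef_rot: [-179.8, -0.5, -19.2]
wrist_force: [0.5, -0.5, -2.1]
gripper_width: 0.518
```

Run:
```python
from go import *
from station import *
from h import *
from fit import circ
s=env.get_state(); R=Ro.from_euler('xyz',s["eef_rot"],degrees=True).as_matrix(); RT=R@np.diag([1,-1,-1.]); o=s["ee_pos"]+R[:,2]*.0476
d(M+a*(.0476+.075),Rt)
p=viewer.get_image("scene")
crop(p,240,150,400,270,5,"pics/k.png",[(proj(p,circ(o,RT,.060,.037)),(255,255,0)),(proj(p,circ(o,RT,.048,.07)),(0,255,0)),(proj(p,circ(o,RT,.068,.0)),(0,0,255))])
```

```text
t 18.15 shift mm [ -19.  -352.5    9. ] turn [-0.1729 -0.4859 -0.0007] F [ 0.5 -0.5 -2.1] Fax -2.1 w 47.3
```

View pics/k.png

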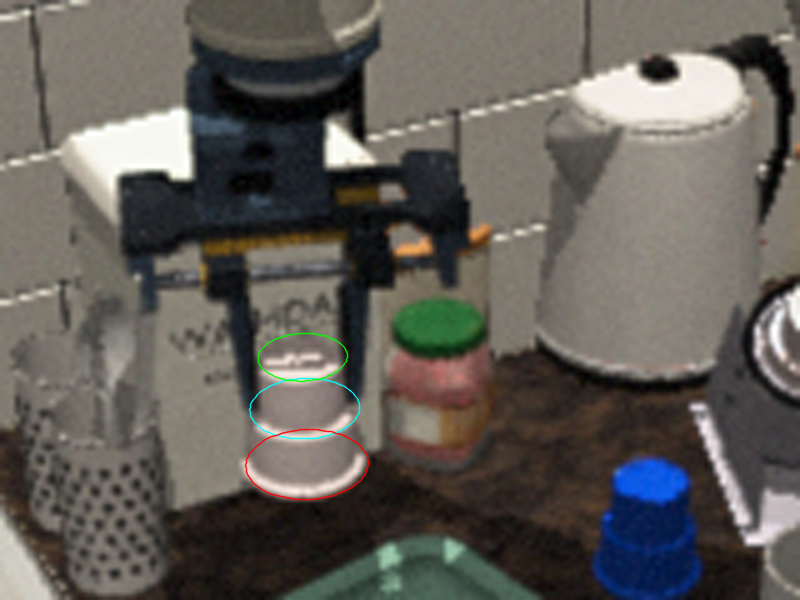

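Call:
step_arm(motion="44 -1 -20 2 0 0 0; 44 -3 -45 4 -0.02 -0.04 0; 44 -4 -70 6 -0.04 -0.1 0; 44 -6 -100 9 -0.06 -0.17 0; 44 -8 -130 9 -0.09 -0.25 0; 44 -10 -160 9 -0.12 -0.33 0; 44 -12 -190 9 -0.15 -0.41 0; 44 -13 -220 9 -0.173 -0.486 0")

```text
time_s: 18.87
ee_pos: [0.506, 0.0747, 0.2209]
eef_rot: [179.9, -30.1, -19.1]
wrist_force: [1.0, -2.2, -1.3]
gripper_width: 0.516
```

Run:
```python
from go import *
d(M+a*(.0476+.065),Rt)
```

```text
t 18.87 shift mm [   0.4 -133.2   -5.4] turn [ 0.0019  0.0004 -0.0009] F [ 1.  -2.2 -1.3] Fax -2.0 w 47.0
```

Call:
step_arm(motion="44 0 -25 0 0 0 0; 44 0 -52 0 0 0 0; 44 0 -80 0 0 0 0; 44 0 -105 0 0 0 0; 44 0.4 -122 -1 0 0 0; 44 0.4 -130 -3 0 0 0; 44 0.4 -133.2 -5 0 0 0; 44 0.4 -133.2 -5 0 0 0")

```text
time_s: 19.53
ee_pos: [0.507, -0.0586, 0.2149]
eef_rot: [179.8, -29.8, -19.2]
wrist_force: [0.8, -0.2, -2.1]
gripper_width: 0.518
```

Run:
```python
from go import *
d(M+a*(.0476+.047),Rt); tcp_mouth()
from station import *
from h import *
from fit import circ
s=env.get_state(); R=Ro.from_euler('xyz',s["eef_rot"],degrees=True).as_matrix(); RT=R@np.diag([1,-1,-1.]); o=s["ee_pos"]+R[:,2]*.0476
p=viewer.get_image("top")
crop(p,390,150,530,270,5,"pics/l.png",[(proj(p,circ(o,RT,.060,.037)),(255,255,0)),(proj(p,circ(o,RT,.048,.07)),(0,255,0)),(proj(p,circ(o,RT,.068,.0)),(0,0,255))])
```

```text
t 19.53 shift mm [  8.   -2.9 -15. ] turn [ 0.0015 -0.004   0.0022] F [ 0.8 -0.2 -2.1] Fax -2.2 w 47.3
axial 111.8 lat [0.2 0.  0.1]
```

View pics/l.png

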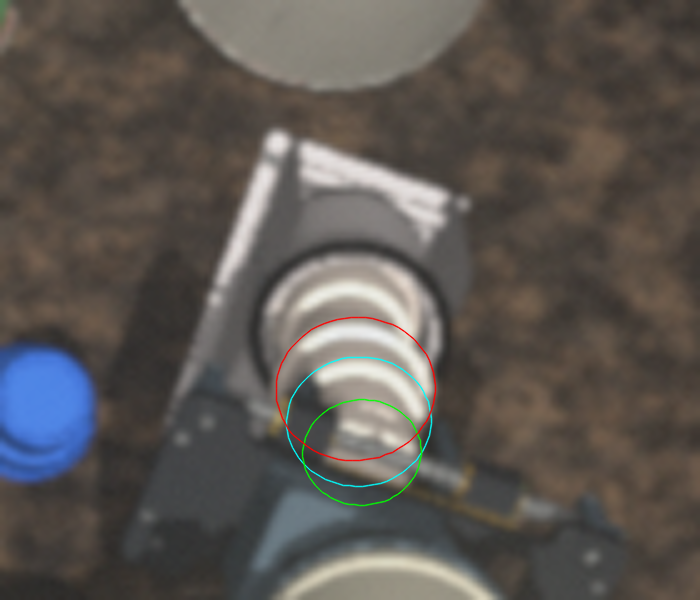

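Call:
step_arm(motion="44 2 -0.8 -3 0.0015 -0.004 0; 44 4 -1.5 -6.5 0.0015 -0.004 0; 44 6 -2.2 -10 0.0015 -0.004 0; 44 8 -2.9 -14 0.0015 -0.004 0; 44 10 -3.6 -17.5 0.0015 -0.004 0; 44 12 -4.3 -21.2 0.0015 -0.004 0; 44 14.2 -5 -24.8 0.0015 -0.004 0; 44 14.2 -5 -24.8 0.0015 -0.004 0")

```text
time_s: 20.25
ee_pos: [0.5218, -0.0631, 0.1896]
eef_rot: [180.0, -30.0, -19.2]
wrist_force: [0.0, 0.7, -1.9]
gripper_width: 0.515
```

Run:
```python
from go import *
d(M+a*(.0476+.015),Rt); tcp_mouth()
```

```text
t 20.25 shift mm [  8.3  -3.6 -17.4] turn [ 0.     -0.0002  0.0009] F [ 0.   0.7 -1.9] Fax -1.6 w 47.0
axial 82.2 lat [1.  0.4 0.5]
```

Call:
step_arm(motion="44 1.5 -0.6 -2.8 0 0 0; 44 3 -1.2 -5.6 0 0 0; 44 4.5 -1.8 -8.4 0 0 0; 44 6 -2.4 -11.2 0 0 0; 44 7.5 -3 -14 0 0 0; 44 8.6 -3.5 -16.2 0 0 0; 44 9.4 -3.8 -18 0 0 0; 44 9.4 -3.8 -18 0 0 0")

```text
time_s: 20.92
ee_pos: [0.531, -0.0669, 0.172]
eef_rot: [180.0, -30.0, -19.2]
wrist_force: [-0.3, -0.3, -0.9]
gripper_width: 0.515
```

Run:
```python
from go import *
d(M+a*(.0476),Rt); tcp_mouth()
```

```text
t 20.92 shift mm [  6.1  -2.3 -12.8] turn [0.0001 0.0001 0.0009] F [-0.3 -0.3 -0.9] Fax -0.7 w 47.0
axial 61.9 lat [ 0.6 -0.1  0.4]
```

Call:
step_arm(motion="44 0.8 -0.3 -1.5 0 0 0; 44 1.6 -0.5 -2.9 0 0 0; 44 2.4 -0.8 -4.4 0 0 0; 44 3.1 -1.1 -5.8 0 0 0; 44 3.9 -1.3 -7.2 0 0 0; 44 4.6 -1.6 -8.7 0 0 0; 44 4.6 -1.6 -8.7 0 0 0; 44 4.6 -1.6 -8.7 0 0 0")

```text
time_s: 21.58
ee_pos: [0.5356, -0.0684, 0.1637]
eef_rot: [-180.0, -30.0, -19.2]
wrist_force: [-0.2, -0.4, -0.4]
gripper_width: 0.512
```

Call:
step_arm(motion="44 0.8 -0.3 -1.5 0 0 0; 44 1.6 -0.5 -2.9 0 0 0; 44 2.4 -0.8 -4.4 0 0 0; 44 3.1 -1.1 -5.8 0 0 0; 44 3.9 -1.3 -7.2 0 0 0; 44 4.6 -1.6 -8.7 0 0 0; 44 4.6 -1.6 -8.7 0 0 0; 44 4.6 -1.6 -8.7 0 0 0")

```text
time_s: 22.25
ee_pos: [0.5403, -0.0701, 0.1549]
eef_rot: [-180.0, -30.0, -19.3]
wrist_force: [-1.1, -0.4, 0.5]
gripper_width: 0.517
```

Run:
```python
from go import *
d(M+a*(.0476-.02),Rt); tcp_mouth()
```

```text
t 22.25 shift mm [  6.3  -2.4 -13. ] turn [0.0001 0.0006 0.0009] F [-1.1 -0.4  0.5] Fax 0.9 w 47.1
axial 42.3 lat [0.6 0.  0.3]
```

Call:
step_arm(motion="44 0.8 -0.3 -1.5 0 0 0; 44 1.6 -0.5 -2.9 0 0 0; 44 2.4 -0.8 -4.4 0 0 0; 44 3.1 -1.1 -5.8 0 0 0; 44 3.9 -1.4 -7.2 0 0 0; 44 4.2 -1.5 -7.8 0 0 0; 44 4.2 -1.5 -7.8 0 0 0; 44 4.2 -1.5 -7.8 0 0 0")

```text
time_s: 22.92
ee_pos: [0.5444, -0.0716, 0.1471]
eef_rot: [180.0, -30.0, -19.2]
wrist_force: [-1.2, -2.9, 0.7]
gripper_width: 0.516
```

Run:
```python
from go import *
d(M+a*(.0476-.02),Rt); tcp_mouth()
from station import *
from h import *
from fit import circ
s=env.get_state(); R=Ro.from_euler('xyz',s["eef_rot"],degrees=True).as_matrix(); RT=R@np.diag([1,-1,-1.]); o=s["ee_pos"]+R[:,2]*.0476
for n,bx in (("top",(390,150,530,270)),("scene",(330,150,470,270))):
    p=viewer.get_image(n)
    crop(p,*bx,5,f"pics/m_{n}.png",[(proj(p,circ(o,RT,.060,.037)),(255,255,0)),(proj(p,circ(o,RT,.048,.07)),(0,255,0))])
```

```text
t 22.92 shift mm [ 2.1 -0.9 -5.2] turn [0.0002 0.0005 0.0008] F [-1.2 -2.9  0.7] Fax 0.7 w 47.0
axial 33.3 lat [ 0.5 -0.   0.3]
```

View pics/m_scene.png

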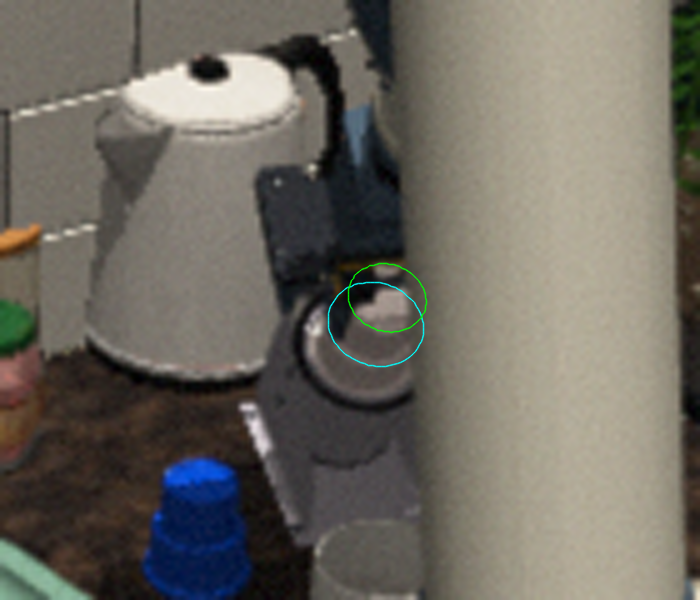

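View pics/m_top.png

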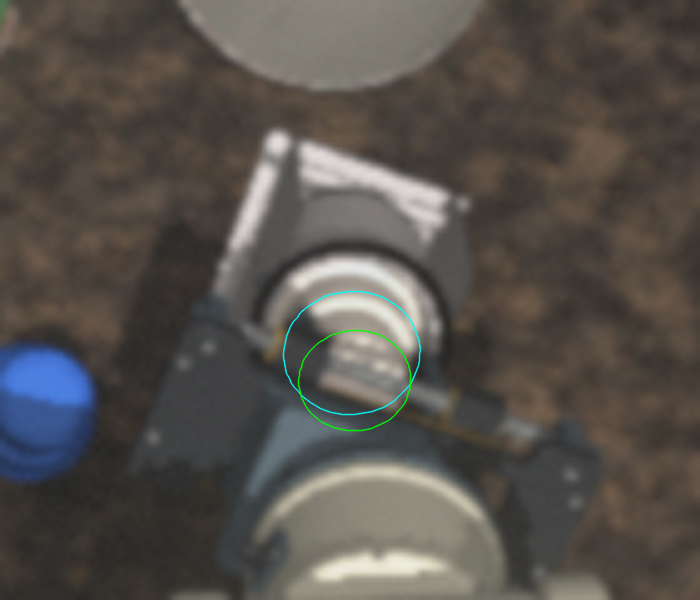

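Call:
step_arm(motion="44 0.7 -0.3 -1.3 0 0 0; 44 1.4 -0.5 -2.6 0 0 0; 44 1.9 -0.7 -3.5 0 0 0; 44 2.4 -0.8 -4.4 0 0 0; 44 2.4 -0.8 -4.4 0 0 0; 44 2.4 -0.8 -4.4 0 0 0; 44 2.4 -0.8 -4.4 0 0 0; 44 2.4 -0.8 -4.4 0 0 0")

```text
time_s: 23.68
ee_pos: [0.5468, -0.0724, 0.1428]
eef_rot: [180.0, -30.0, -19.2]
wrist_force: [-2.1, -3.9, 1.5]
gripper_width: 0.517
```

Call:
step_arm(motion="44 0.5 -0.2 -0.9 0 0 0; 44 0.9 -0.3 -1.7 0 0 0; 44 1.4 -0.5 -2.6 0 0 0; 44 1.4 -0.5 -2.6 0 0 0; 44 1.4 -0.5 -2.6 0 0 0; 44 1.4 -0.5 -2.6 0 0 0; 44 1.4 -0.5 -2.6 0 0 0; 44 1.4 -0.5 -2.6 0 0 0")

```text
time_s: 24.35
ee_pos: [0.5481, -0.0728, 0.1403]
eef_rot: [180.0, -30.0, -19.2]
wrist_force: [-3.8, -4.0, 6.3]
gripper_width: 0.518
```

Call:
step_arm(motion="44 0.2 -0.1 -0.4 0 0 0; 44 0.5 -0.2 -0.9 0 0 0; 44 0.7 -0.2 -1.3 0 0 0; 44 0.7 -0.2 -1.3 0 0 0; 44 0.7 -0.2 -1.3 0 0 0; 44 0.7 -0.2 -1.3 0 0 0; 44 0.7 -0.2 -1.3 0 0 0; 44 0.7 -0.2 -1.3 0 0 0")

```text
time_s: 25.02
ee_pos: [0.5488, -0.0731, 0.1391]
eef_rot: [180.0, -30.0, -19.2]
wrist_force: [-5.8, -4.1, 9.2]
gripper_width: 0.518
```

Run:
```python
from go import *
d(M+a*(.0476-.03),Rt); tcp_mouth()
```

```text
t 25.02 shift mm [ 2.5 -1.  -5.8] turn [0.0003 0.0008 0.0008] F [-5.8 -4.1  9.2] Fax 10.0 w 47.2
axial 24.0 lat [ 0.6 -0.   0.3]
```

Call:
step_arm(motion="44 0.2 -0.1 -0.4 0 0 0; 44 0.5 -0.2 -0.9 0 0 0; 44 0.5 -0.2 -0.9 0 0 0; 44 0.5 -0.2 -0.9 0 0 0; 44 0.5 -0.2 -0.9 0 0 0; 44 0.5 -0.2 -0.9 0 0 0; 44 0.5 -0.2 -0.9 0 0 0; 44 0.5 -0.2 -0.9 0 0 0")

```text
time_s: 25.68
ee_pos: [0.5493, -0.0732, 0.1382]
eef_rot: [-180.0, -30.0, -19.3]
wrist_force: [-6.3, -3.5, 9.7]
gripper_width: 0.518
```

Call:
step_arm(motion="44 0.2 -0.1 -0.4 0 0 0; 44 0.5 -0.2 -0.9 0 0 0; 44 0.5 -0.2 -0.9 0 0 0; 44 0.5 -0.2 -0.9 0 0 0; 44 0.5 -0.2 -0.9 0 0 0; 44 0.5 -0.2 -0.9 0 0 0; 44 0.5 -0.2 -0.9 0 0 0; 44 0.5 -0.2 -0.9 0 0 0")

```text
time_s: 26.35
ee_pos: [0.5499, -0.0734, 0.1371]
eef_rot: [-180.0, -30.0, -19.2]
wrist_force: [-3.1, -3.5, 5.7]
gripper_width: 0.517
```

Call:
step_arm(motion="44 0.2 -0.1 -0.4 0 0 0; 44 0.5 -0.2 -0.9 0 0 0; 44 0.5 -0.2 -0.9 0 0 0; 44 0.5 -0.2 -0.9 0 0 0; 44 0.5 -0.2 -0.9 0 0 0; 44 0.5 -0.2 -0.9 0 0 0; 44 0.5 -0.2 -0.9 0 0 0; 44 0.5 -0.2 -0.9 0 0 0")

```text
time_s: 27.02
ee_pos: [0.5503, -0.0736, 0.1362]
eef_rot: [180.0, -30.0, -19.2]
wrist_force: [-3.9, -3.0, 4.8]
gripper_width: 0.518
```

Run:
```python
from go import *
d(M+a*(.0476-.03),Rt); tcp_mouth()
```

```text
t 27.02 shift mm [ 1.  -0.5 -3. ] turn [0.0002 0.0005 0.0008] F [-3.9 -3.   4.8] Fax 5.5 w 47.3
axial 20.7 lat [ 0.5 -0.1  0.3]
```

Call:
step_arm(motion="44 0.2 -0.1 -0.4 0 0 0; 44 0.5 -0.2 -0.9 0 0 0; 44 0.5 -0.2 -0.9 0 0 0; 44 0.5 -0.2 -0.9 0 0 0; 44 0.5 -0.2 -0.9 0 0 0; 44 0.5 -0.2 -0.9 0 0 0; 44 0.5 -0.2 -0.9 0 0 0; 44 0.5 -0.2 -0.9 0 0 0")

```text
time_s: 27.68
ee_pos: [0.5508, -0.0738, 0.1353]
eef_rot: [-180.0, -30.0, -19.2]
wrist_force: [-3.6, -2.9, 4.9]
gripper_width: 0.518
```

Call:
step_arm(motion="44 0.1 0 -0.3 0 0 0; 44 0.3 -0.1 -0.5 0 0 0; 44 0.3 -0.1 -0.5 0 0 0; 44 0.3 -0.1 -0.5 0 0 0; 44 0.3 -0.1 -0.5 0 0 0; 44 0.3 -0.1 -0.5 0 0 0; 44 0.3 -0.1 -0.5 0 0 0; 44 0.3 -0.1 -0.5 0 0 0")

```text
time_s: 28.35
ee_pos: [0.5511, -0.0739, 0.1349]
eef_rot: [180.0, -30.0, -19.2]
wrist_force: [-3.4, -3.2, 6.2]
gripper_width: 0.519
```

Call:
step_arm(motion="44 0.1 0 -0.3 0 0 0; 44 0.3 -0.1 -0.5 0 0 0; 44 0.3 -0.1 -0.5 0 0 0; 44 0.3 -0.1 -0.5 0 0 0; 44 0.3 -0.1 -0.5 0 0 0; 44 0.3 -0.1 -0.5 0 0 0; 44 0.3 -0.1 -0.5 0 0 0; 44 0.3 -0.1 -0.5 0 0 0")

```text
time_s: 29.02
ee_pos: [0.5514, -0.074, 0.1343]
eef_rot: [180.0, -30.0, -19.2]
wrist_force: [-5.5, -3.8, 6.1]
gripper_width: 0.52
```

Call:
step_arm(motion="44 -0.4 0.1 0.8 0 0 0; 44 -0.9 0.3 1.7 0 0 0; 44 -1.2 0.4 2.2 0 0 0; 44 -1.2 0.4 2.2 0 0 0; 44 -1.2 0.4 2.2 0 0 0; 44 -1.2 0.4 2.2 0 0 0; 44 -1.2 0.4 2.2 0 0 0; 44 -1.2 0.4 2.2 0 0 0")

```text
time_s: 29.68
ee_pos: [0.5502, -0.0736, 0.1365]
eef_rot: [-180.0, -30.0, -19.2]
wrist_force: [-2.6, -3.6, 2.3]
gripper_width: 0.519
```

Call:
step_arm(motion="66 0 0 0 0 0 0; 66 0 0 0 0 0 0; 66 0 0 0 0 0 0; 66 0 0 0 0 0 0; 66 -2 0.8 4 0 0 0; 66 -7 2.5 13 0 0 0; 66 -16 5.5 29 0 0 0; 66 -28 9.8 52 0 0 0")

```text
time_s: 30.35
ee_pos: [0.5216, -0.0635, 0.188]
eef_rot: [-180.0, -29.9, -19.2]
wrist_force: [-1.3, 0.4, 0.2]
gripper_width: 0.722
```

Call:
step_arm(motion="66 -10 4 20 0 0 0; 66 -20 25 40 0.02 0.06 0; 66 -20 60 40 0.05 0.14 0; 66 -20 95 40 0.08 0.22 0; 66 -20 130 40 0.11 0.3 0; 66 -20 165 40 0.14 0.38 0; 66 -20 200 40 0.16 0.46 0; 66 -20 235 40 0.172 0.492 0")

```text
time_s: 31.02
ee_pos: [0.503, 0.1733, 0.2292]
eef_rot: [-180.0, 0.0, -19.2]
wrist_force: [0.4, -0.4, 0.0]
gripper_width: 0.725
```

Run:
```python
from go import *
from station import *
from h import *
from fit import circ
from disp import Rm
print(env.get_state()["wrist_force"], env.get_state()["time_s"])
R=Rm(PSI)
for n,bx,k in (("scene",(330,150,470,270),5),("top",(390,150,530,270),5)):
    p=viewer.get_image(n); o=M-a*.026
    cv2.imwrite(f"pics/full_{n}.png",p["pixels"][:,:,::-1])
    crop(p,*bx,k,f"pics/n_{n}.png",[(proj(p,circ(o,R,.060,.037)),(255,255,0)),(proj(p,circ(o,R,.048,.07)),(0,255,0))])
```

```text
[ 0.43050949 -0.37982646  0.0038645 ] 31.0167
```

View pics/n_scene.png

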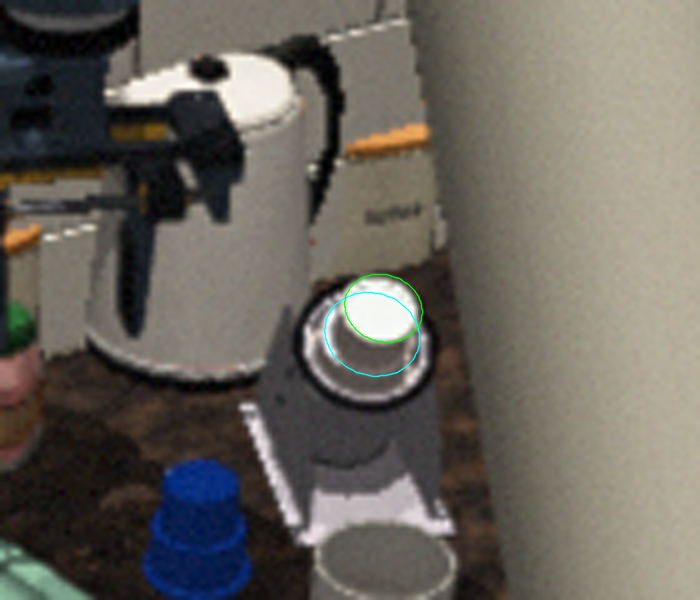

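View pics/n_top.png

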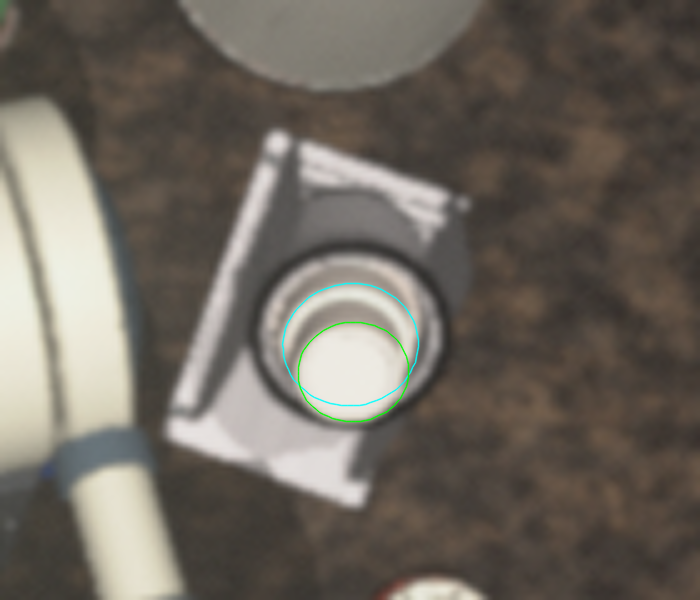

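View pics/full_top.png

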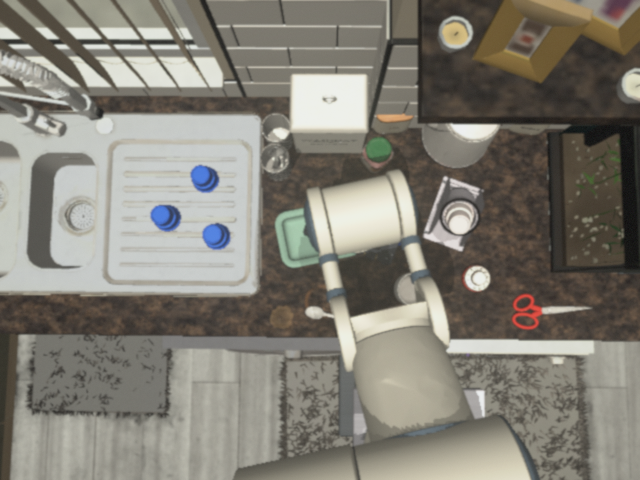

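The second cup sits at the same caught height as the first did, with its foot at (380,308) in the scene crop and (350,368) in the top crop. The bystanders haven't moved. The gripper is touching nothing, so I'm handing in.

```bash
python3 -c "
from station import order
print(order.close_job())"
```

```text
the job is handed in; nothing more can be done
None
```

Both white cups are in the dispenser, upside down and nested. The job was handed in at about 31 s, inside the 58 s limit, and no verdict is reported.

- **First cup:** I pressed it along the slanting tube. The axial force rose to about 8 N and fell off as the rim went under the catches, at about 25–27 mm below the mouth. It stayed down when I let go.
- **Second cup:** I pressed it down over the first in small steps. The force peaked at about 11 N at 25 mm and dropped once past the catches. I stopped at about 29 mm, where the force had risen only slightly (to about 7 N), so I may not quite have felt the hard stop. When I backed off 2.5 mm, the force on the tool fell, which fits the catches holding the cup.
- **Last checks:** After release, both pictures show the second cup at the same caught height as the first. The jam jar and timer stand where they were. The arm partly hides the mug in the last top view, but what shows of it is in place. The gripper touched nothing and read near-zero force.
- **Small disagreements:** In the pictures the held cups look 1–3 mm deeper than the depth I felt. The tool force also rose by about 7 N upward each time I closed on a cup on the tray, and went away on lifting.

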